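# Put the geologist's hammer and hand lens back in the shadow tray

### The arm

A 7-joint arm with a two-finger parallel gripper is mounted at the origin on the work surface. World frame = base frame: x ahead of the robot, y to its left, z up, the work surface at z = 0. Lengths are in m, angles in rad, forces in N, time in s.
With the tool pointing down it reaches from about 0.425 to 0.875 m from the base axis. Payload 4.7 kg.
Tool frame: the origin (TCP) lies on the centre line of the jaws, within the pads' length; the fingertips stand 25 mm ahead of it and the grasp point (between the pads) lies 6 mm ahead of it; z points along the fingers, y is the line along which they close (so a half turn about z gives the same grasp; the last joint's range is limited). The gripper opens to 87 mm and grips with 3 to 60 N. Pads are 19 mm wide; open, the fingers measure 117 mm over their backs; the gripper's body (75 mm by 190 mm) begins 51 mm behind the grasp point.
Start: joints at [0.014, 0.321, -0.07, 1.45, 0.023, 1.371, -0.057], TCP at [0.65, -0, 0.248] pointing down, gripper open.
Joint ranges: [-2.86, 2.86], [-0.3, 2.09], [-1.38, 1.24], [0.06, 2.45], [-1.56, 4.7], [0.09, 2.05], [-2.69, 2.69]. Speed limits (rad/s): [2.57, 2.57, 3.14, 3.14, 3.14, 3.14, 3.14].

### API

Orientations are given as a rotation vector (axis times angle).
In Python, from cell import env gives the robot as it stands. The module is installed in compiled form; this text tells all that it offers.
- The arm moves only by the tool carry_out, never from a script. Its argument "moves" is a list of rows, each a list of 5 numbers: the shift along the world's x, y, z in m, then the turn about the world's z in rad, then the finger opening in m, from 0 to 0.087. In form: [[tx, ty, tz, roll, fingers], ...]. A call has 1 to 20 rows; each row shifts and turns the commanded pose from where the row before left it; what a row does not reach is not made up. A row lasts 1/8 s, in which the tool goes at most 62.5 mm and 10.7 degrees, less where a joint would pass 70% of its speed; a pose out of reach is approached as far as the arm can. A call with a gripper value outside its range is refused whole. The fingers move at their own pace and stop on an object; "grip_force" is the grip in N (left out, the last holds). Time passes only in rows, so rows that do not move let the fingers close. It gives the time, the measured TCP pose, the force, the opening and the grip force at its end, in the units of the state.
- env.observe(): the state, without advancing time (a new reading comes with each control period).
- env.capture(name): name is "scene" or "side" or "wrist"; returns the picture (420x560x3 uint8, red, green, blue); there is no depth.
- env.get_calibration(name): a dict with "mtx" (3x3 intrinsics, pixels), "rvec" (rotation vector, rad) and "tvec" (3), from world to camera coordinates, as OpenCV has them; the wrist camera has in their place "mount" (4x4, takes a point from camera to tool coordinates, whose origin is the TCP and whose axes are the flange's). Camera axes: x right, y down, z forward; pixel columns grow to the right and rows downward; lengths in m; the calibration is good to about 2 mm. A picture is of the moment at which its call begins: read the wrist's pose just before it. get_calibration takes no time and is no camera call.
- env.hand_in(): hands the job in; it is judged then, once.
Trained networks look in the newest picture that a camera, given by its name, has taken for a name from the list of things; names that differ only in an ending like _2 or _b are one class to them, and where a whole thing is asked for, a point or a joint stands for the part that bears it (a point fixed in the world has none). Each returns a list of dicts, best first, with "p" (0 to 1); they miss things now and then, are a little off and sometimes report something else, mostly with a low value. They report only what shows in the picture. A call takes as long as a camera call. They do not tell look-alikes from the thing itself.
- env.boxes_of(camera, query): "uv" ([column, row] in pixels, amid what is visible of it).
- env.masks_of(camera, query): "mask" (420x560 bool, what is visible of it) and "uv" ([column, row] in pixels, amid what is visible of it).
- env.landmark_of(camera, query): "uv" ([column, row] in pixels: a listed point, or the origin of a listed thing).
The state is a dict: "t": time; "qpos": joint angles; "dq": joint speeds; "effort": joint torques, N m; "tcp_pos": TCP position; "ee_rot": TCP orientation; "ft_force": force on the tool from outside, world axes, zero at the start; "moment": the same for the moment, N m; "finger_gap": opening from 0.0 (shut) to 1.0 (fully open); "grip_force": force on a finger pad.
Only numpy, scipy, OpenCV 4.12 (cv2) and the standard library are available. Lean on these libraries where they do the work, as an engineer would, in place of code of your own. Each camera call takes 0.05 s, during which the arm holds its last target. There are 200 camera calls.

### The job

Lay the steel geologist's hammer with the black grip and the brass hand lens in their own cut-out pockets of the grey and yellow tool tray, each lying flat on its pocket's floor. Set them down, do not drop or throw them.

Things in the scene. Friction and masses are not known exactly. Their poses are not given: they have to be found in the camera images.
- hammer_mid (a point): Balance point of the loose 0.8 kg hammer lying flat, 13 mm above its underside. +x runs along the shank to the head, z up. Steel shank 20 wide (y), 12 high, from x -85 to 52 mm: grasp here across y. Head 26 thick, 26 high, at x 65, from square face (y 55) to tip of tapered pick (y -105). Black grip 30 wide, 26 high, x -85 to -205.
- lens_mid (a point): Centre of the loose 0.12 kg hand lens: a squat upright brass cylinder 34 mm across, 20 mm high (point 10 mm above its underside; grasp across y), with a flat black handle 14 wide, 10 high, along -x, ending 85 mm from this point; z up. The wider round brass case without a handle is a bystander.
- hammer_pocket (a point): Where hammer_mid lies, same axes, once home. Fixed grey tray 329 x 233 mm, top 22 mm above the table, yellow pocket floors 12 mm deep (10 above the table, 13 below this point). T-shaped pocket: trough for shank and grip, x -219 to 41, y -48 to 48 (room for fingers); head slot x 41 to 89, y -118 (pick) to 67 (face). Fits one way only.
- lens_pocket (a point): Where lens_mid lies, same axes, once home: in the same tray, 60 mm along -x and 101 mm along -y from hammer_pocket, 10 mm above its yellow pocket floor (20 above the table). Recess for cylinder and fingers 54 mm (x) by 90 mm (y) about this point, and a slot 44 mm wide for the handle, x -27 to -97. Fits one way only.
There are look-alikes about, which are no part of the job. Leave any blue or purple look-alike of the part that bears lens_mid alone.

How it is judged:
At the end, for the whole second after the job is handed in: The hammer lies in its T-shaped pocket (balance point within 25 mm of the pocket's mark, height within 5 mm of fully down, axis within 14 degrees, tilted less than 4 degrees) and the lens in its own (within 20 mm, height within 5 mm, 14 degrees, tilt under 4 degrees), both released and at rest (horizontal distance between hammer_mid and hammer_pocket below 0.025 m and z of hammer_mid in the frame of hammer_pocket between -0.005 and 0.005 m and angle between the x axis of hammer_mid and the x axis of hammer_pocket, either way round below 0.25 rad and angle between each of hammer_mid, lens_mid's own z axis and vertical below 0.07 rad and linear speed of each of hammer, lens below 0.02 m/s and angular speed of each of hammer, lens below 0.15 rad/s and horizontal distance between lens_mid and lens_pocket below 0.02 m and z of lens_mid in the frame of lens_pocket between -0.005 and 0.005 m and angle between the x axis of lens_mid and the x axis of lens_pocket, either way round below 0.25 rad); the robot touches nothing.
It fails at once if the hammer flies or falls free of the fingers at over 0.8 m/s (a drop of more than 30 mm) (contact force between hammer and the fingers below 0.05 N and linear speed of hammer above 0.8 m/s).
It fails at once if the lens flies or falls free of the fingers at over 0.8 m/s (a drop of more than 30 mm) (contact force between lens and the fingers below 0.05 N and linear speed of lens above 0.8 m/s).
It also fails if it takes over 72 s, if anything falls off the work surface, if the arm or the gripper's body presses on something with over 40 N, if the wrist force passes 120 N, or if a joint passes its speed limit or range.

## Working session

There is one attempt and no reset: what is moved stays moved. The work goes in short steps, Python scripts to look and compute and a tool call to move; the robot and the scene stay as the last step left them, time stands still between calls to the robot, and variables do not carry over. Pictures are saved under pics/ and viewed, at most 10 in all, crops included, and the job is handed in when it is done.

Besides the shell and the picture viewer there is one more tool, called after "Emit:" as name(argument=value, ...), one argument or row to a line, values as JSON. carry_out: Moves the arm, as the interface text tells. Its arguments: {"type":"object","properties":{"moves":{"type":"array"},"grip_force":{"type":"number"}},"required":["moves"]}

```bash
mkdir -p pics; cat > h.py <<'E'
import numpy as np, cv2
from cell import env
def save(cam,name):
    im=env.capture(cam); cv2.imwrite(f'pics/{name}.png',im[:,:,::-1]); return im
def ray(cam,uv,st=None):
    c=env.get_calibration(cam); K=np.array(c['mtx'])
    d=np.linalg.inv(K)@np.array([uv[0],uv[1],1.0])
    if 'mount' in c:
        st=st or env.observe(); M=np.array(c['mount']); R=cv2.Rodrigues(np.array(st['ee_rot'],float))[0]
        o=R@M[:3,3]+np.array(st['tcp_pos']); return o,R@M[:3,:3]@d
    R=cv2.Rodrigues(np.array(c['rvec'],float))[0]; t=np.array(c['tvec'],float).ravel()
    return -R.T@t,R.T@d
def onz(cam,uv,z,st=None):
    o,d=ray(cam,uv,st); return o+d*(z-o[2])/d[2]
E
python3 - <<'E'
from h import *
print(env.observe())
ims=[save(c,c+'0') for c in('scene','side','wrist')]
for c in('scene','side','wrist'):
  for q,z in(('hammer_mid',.013),('lens_mid',.01),('hammer_pocket',.023),('lens_pocket',.02)):
    for r in env.landmark_of(c,q)[:4]: print(c,q,round(r['p'],2),np.round(r['uv'],1),onz(c,r['uv'],z).round(4))
E
```

```text
{'t': 0.0, 'qpos': array([ 0.01413102,  0.32180007, -0.07010918,  1.45167029,  0.02260634,
        1.37077668, -0.0569009 ]), 'dq': array([-8.43892398e-04,  7.88703486e-04,  8.72723688e-04, -1.86816672e-03,
       -2.99658396e-04,  6.93697435e-05, -2.30401831e-05]), 'effort': array([-2.58547143e-04, -4.91284704e+01, -4.03903294e-01, -3.12526345e+01,
       -6.40594075e-02,  4.37659642e-02,  1.61017233e-04]), 'tcp_pos': array([ 6.49501867e-01, -5.44213014e-05,  2.46478904e-01]), 'ee_rot': array([-2.22053114e+00, -2.22058223e+00,  2.17653146e-03]), 'ft_force': array([-0.38570948,  0.06314339, -0.43624219]), 'moment': array([ 0.01887358, -0.0236468 ,  0.03989151]), 'grip_force': 0.0, 'finger_gap': 1.0025479138140685}
scene hammer_mid 0.93 [259.4 210.6] [ 0.5536 -0.1297  0.013 ]
scene lens_mid 0.82 [200.6 218.9] [ 0.6272 -0.2778  0.01  ]
scene lens_mid 0.71 [179.2 190.8] [ 0.5604 -0.3741  0.01  ]
scene lens_mid 0.57 [144.2 205.1] [ 0.6348 -0.4484  0.01  ]
scene hammer_pocket 0.58 [404.7 246.6] [0.5453 0.2767 0.023 ]
scene lens_pocket 0.82 [376.2 215.2] [0.4723 0.1858 0.02  ]
side hammer_mid 0.79 [296.4 220.2] [ 0.5539 -0.1316  0.013 ]
side lens_mid 0.93 [358.7 241.7] [ 0.6293 -0.2753  0.01  ]
side lens_mid 0.81 [366.7 281.4] [ 0.5624 -0.3742  0.01  ]
side lens_mid 0.57 [414.9 287.3] [ 0.6349 -0.449   0.01  ]
side hammer_pocket 0.93 [211.9 138.6] [0.5574 0.2758 0.023 ]
side lens_pocket 0.59 [202.  164.3] [0.4756 0.193  0.02  ]
wrist hammer_mid 0.87 [193.8 291.1] [ 0.542 -0.135  0.013]
wrist lens_mid 0.61 [260.5 388.9] [ 0.6173 -0.2822  0.01  ]
```

```bash
python3 - <<'E'
import cv2
a=cv2.imread('pics/scene0.png');b=cv2.imread('pics/side0.png')
cv2.imwrite('pics/s0.png',cv2.resize(a,(780,585)));cv2.imwrite('pics/d0.png',cv2.resize(b,(780,585)))
E
```

```text
(no output)
```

View pics/s0.png

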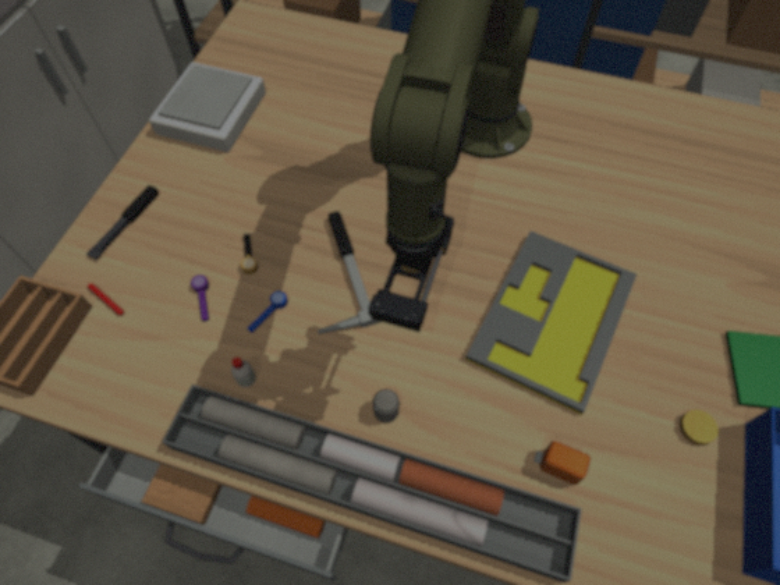

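View pics/d0.png

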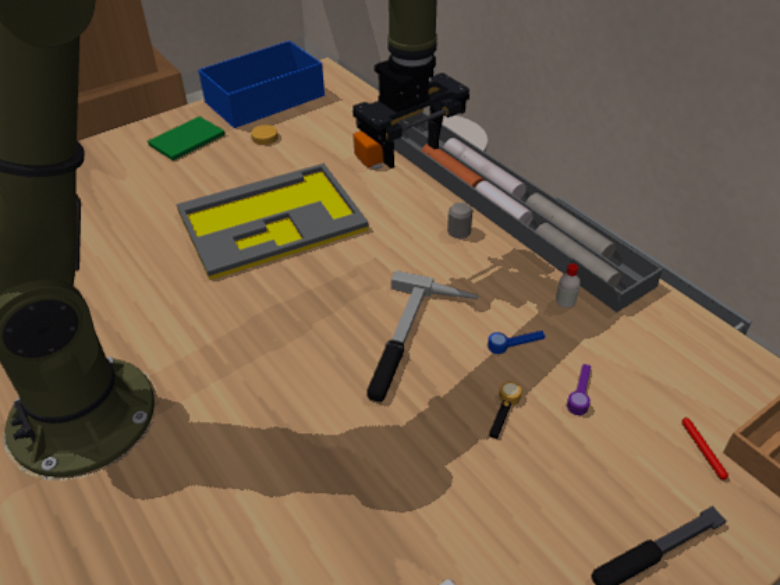

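In the scene view the possible hammers are the steel one at (259,210) and the black-handled chisel-like tool at (88,160). The possible lenses are brass with a black handle at (179,190), blue at (200,215) and purple at (144,205), and the handle-less brass case at (502,306). By the description I choose the hammer at (259,210) and the lens at (179,190). The tray is centred near (395,230), with its head slot at the far end.

```bash
cat > fit.py <<'E'
from h import *
from scipy.optimize import minimize
def box(x0,x1,y0,y1,z0,z1): return np.array([[x,y,z] for x in(x0,x1) for y in(y0,y1) for z in(z0,z1)])/1e3
HAM=[box(-85,52,-10,10,-7,5),box(52,78,-13,55,-13,13),np.vstack([box(52,78,-13,0,-13,13),box(63,67,-105,-104,-3,3)]),box(-205,-85,-15,15,-13,13)]
a=np.linspace(0,6.28,30)
LENS=[np.array([[17*np.cos(t),17*np.sin(t),z] for t in a for z in(-10,10)])/1e3,box(-85,-10,-7,7,-10,0)]
T=[np.array([[-219,-48],[41,-48],[41,-118],[89,-118],[89,67],[41,67],[41,48],[-219,48]])/1e3,
   np.array([[-27,-45],[27,-45],[27,45],[-27,45],[-27,22],[-97,22],[-97,-22],[-27,-22]])/1e3+[-.06,-.101]]
def proj(cam,P,st=None):
    c=env.get_calibration(cam)
    if 'mount' in c:
        M=np.array(c['mount']);R=cv2.Rodrigues(np.array(st['ee_rot'],float))[0]
        A=np.eye(4);A[:3,:3]=R;A[:3,3]=st['tcp_pos'];A=np.linalg.inv(A@M)
        r,t=cv2.Rodrigues(A[:3,:3])[0],A[:3,3]
    else: r,t=np.array(c['rvec'],float),np.array(c['tvec'],float)
    return cv2.projectPoints(P,r,t,np.array(c['mtx'],float),None)[0].reshape(-1,2)
def place(P,p,z):
    c,s=np.cos(p[2]),np.sin(p[2]);Q=P.copy();Q[:,:2]=P[:,:2]@np.array([[c,s],[-s,c]])+p[:2];Q[:,2]+=z;return Q
S=8
def fill(im,uv): cv2.fillPoly(im,[np.round(uv*S).astype(np.int32)],1,shift=3)
def solid(parts,z):
    def f(cam,p,st):
        m=np.zeros((420,560),np.uint8)
        for P in parts: fill(m,cv2.convexHull(proj(cam,place(P,p,z),st).astype(np.float32)).reshape(-1,2))
        return m
    return f
def tray(cam,p,st):
    out=np.zeros((420,560),np.uint8)
    for P in T:
        ms=[]
        for z in(.01,.022):
            m=np.zeros_like(out);fill(m,proj(cam,place(np.c_[P,0*P[:,0]],p,z),st));ms.append(m)
        out|=ms[0]&ms[1]
    return out
def fit(render,views,p0,ig=None):
    b=lambda m:cv2.GaussianBlur(m.astype(np.float32),(0,0),1.5)
    V=[(c,b(m),st) for c,m,st in views]
    def cost(p): return sum(((b(render(c,p,st))-m)**2).sum()/m.sum() for c,m,st in V)
    best=None
    for da in(-.25,0,.25):
        x=np.array(p0)+[0,0,da]
        r=minimize(cost,x,method='Nelder-Mead',options=dict(initial_simplex=[x,x+[.015,0,0],x+[0,.015,0],x+[0,0,.15]],xatol=1e-4,fatol=1e-5))
        if best is None or r.fun<best.fun:best=r
    return best.x.round(4),round(best.fun,3)
def yellow(im):
    h=cv2.cvtColor(im,cv2.COLOR_RGB2HSV);return ((h[...,0]>25)&(h[...,0]<35)&(h[...,1]>200)&(h[...,2]>90)).astype(np.uint8)
def near(cam,q,uv):
    l=env.masks_of(cam,q); l=[r for r in l if np.hypot(*(np.array(r['uv'])-uv))<40]
    l.sort(key=lambda r:np.hypot(*(np.array(r['uv'])-uv))); return l[0]['mask'].astype(np.uint8) if l else None
E
cat > m1.py <<'E'
from fit import *
ims={c:env.capture(c) for c in('scene','side')}
print([yellow(ims[c]).sum() for c in ims])
def run(n,r,v,p):
    print(n,'both',fit(r,v,p),[ (x[0],fit(r,[x],p)) for x in v])
run('tray',tray,[(c,yellow(ims[c]),None) for c in ims],[.552,.276,-.25])
H={'scene':(259,205),'side':(290,230)};L={'scene':(179,186),'side':(364,290)}
for n,q,r,D,p in(('ham','hammer_mid',solid(HAM,.013),H,[.554,-.131,.1]),('lens','lens_mid',solid(LENS,.01),L,[.5615,-.374,0.])):
    v=[(c,near(c,q,D[c]),None) for c in ims]; v=[x for x in v if x[1] is not None]
    run(n,r,v,p)
k=cv2.resize(ims['scene'][150:240,130:290],(780,439),interpolation=cv2.INTER_CUBIC);cv2.imwrite('pics/crop.png',k[:,:,::-1])
E
python3 m1.py
```

```text
[np.uint64(0), np.uint64(2322)]fit.py:38: RuntimeWarning: divide by zero encountered in scalar divide
  def cost(p): return sum(((b(render(c,p,st))-m)**2).sum()/m.sum() for c,m,st in V)
  np.max(np.abs(fsim[0] - fsim[1:])) <= fatol):
Traceback (most recent call last):
  File "m1.py", line 6, in <module>
    run('tray',tray,[(c,yellow(ims[c]),None) for c in ims],[.552,.276,-.25])
    ~~~^^^^^^^^^^^^^^^^^^^^^^^^^^^^^^^^^^^^^^^^^^^^^^^^^^^^^^^^^^^^^^^^^^^^^
  File "m1.py", line 5, in run
    print(n,'both',fit(r,v,p),[ (x[0],fit(r,[x],p)) for x in v])
                   ~~~^^^^^^^
  File "fit.py", line 42, in fit
    r=minimize(cost,x,method='Nelder-Mead',options=dict(initial_simplex=[x,x+[.015,0,0],x+[0,.015,0],x+[0,0,.15]],xatol=1e-4,fatol=1e-5))
  File "fit.py", line 38, in cost
    def cost(p): return sum(((b(render(c,p,st))-m)**2).sum()/m.sum() for c,m,st in V)
                        ~~~^^^^^^^^^^^^^^^^^^^^^^^^^^^^^^^^^^^^^^^^^^^^^^^^^^^^^^^^^^
  File "fit.py", line 38, in <genexpr>
    def cost(p): return sum(((b(render(c,p,st))-m)**2).sum()/m.sum() for c,m,st in V)
                                ~~~~~~^^^^^^^^
  File "fit.py", line 32, in tray
    m=np.zeros_like(out);fill(m,proj(cam,place(np.c_[P,0*P[:,0]],p,z),st));ms.append(m)
                                ~~~~^^^^^^^^^^^^^^^^^^^^^^^^^^^^^^^^^^^^^
  File "fit.py", line 10, in proj
    c=env.get_calibration(cam)
ValueError: time passes only in moves, steps and waits
```

```bash
sed -i 's/^def proj/CAL={c:env.get_calibration(c) for c in("scene","side","wrist")}\ndef proj/; s/    c=env.get_calibration(cam)/    c=CAL[cam]/; s/(h\[...,0\]>25)&(h\[...,0\]<35)&(h\[...,1\]>200)&(h\[...,2\]>90)/(h[...,0]>25)\&(h[...,0]<37)\&(h[...,1]>190)\&(h[...,2]>60)/' fit.py
sed -i 's/^print(\[y/print(cv2.cvtColor(ims["scene"],cv2.COLOR_RGB2HSV)[235,405]);print([y/' m1.py
python3 m1.py
```

```text
[ 31 169 136]
[np.uint64(1), np.uint64(2362)]
tray both (array([-0.8054,  0.6051,  4.6648]), np.float64(0.896)) [('scene', (array([-0.8054,  0.6051,  4.6648]), np.float64(0.035))), ('side', (array([ 0.555 ,  0.2791, -0.165 ]), np.float64(0.021)))]
ham both (array([ 0.5472, -0.1354,  0.623 ]), np.float64(0.345)) [('scene', (array([ 0.5486, -0.1378,  0.6063]), np.float64(0.265))), ('side', (array([ 0.5465, -0.1315,  0.644 ]), np.float64(0.03)))]
lens both (array([ 0.5597, -0.3742,  0.5357]), np.float64(0.079)) [('scene', (array([ 0.5602, -0.3782,  0.4746]), np.float64(0.032))), ('side', (array([ 0.5583, -0.3727,  0.5458]), np.float64(0.021)))]
```

View pics/crop.png

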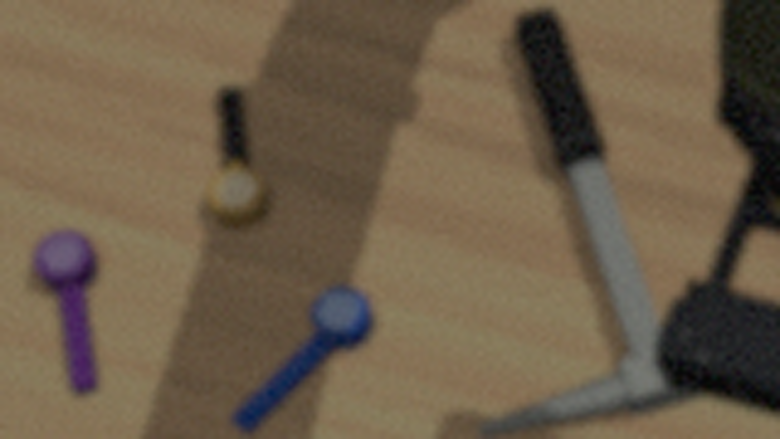

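The crop shows the brass lens at crop (238,190), its handle pointing up toward (230,90). The purple and blue ones are clearly separate, and the hammer's shank is clear too. The choice holds, so I move above the hammer.

Emit:
carry_out(
  moves=[
    [-0.017, -0.022, 0, -0.157, 0.087],
    [-0.017, -0.022, 0, -0.157, 0.087],
    [-0.017, -0.022, 0, -0.157, 0.087],
    [-0.017, -0.022, 0, -0.157, 0.087],
    [-0.017, -0.022, 0, -0.157, 0.087],
    [-0.017, -0.022, 0, -0.157, 0.087],
    [0, 0, 0, 0, 0.087],
    [0, 0, 0, 0, 0.087],
  ],
)

```text
t: 2.15
tcp_pos: [0.5486, -0.131, 0.2477]
ee_rot: [-2.986, -0.975, -0.001]
ft_force: [-0.1, 0.7, -0.9]
finger_gap: 1.0
grip_force: 0.0
```

```bash
sed -i 's/>190)/>150)/' fit.py; cat > m2.py <<'E'
from fit import *
st=env.observe(); print(st['tcp_pos'],st['ee_rot'],st['qpos'])
ims={c:env.capture(c) for c in('scene','side','wrist')}
cv2.imwrite('pics/w1.png',ims['wrist'][:,:,::-1])
ys=[]
for c in('scene','side'):
    m=yellow(ims[c]); k=np.zeros_like(m); u=proj(c,np.array([[.53,.24,.01]]))[0].astype(int); cv2.circle(k,tuple(int(a) for a in u),120,1,-1)
    m=cv2.medianBlur(m&k,3); print(c,m.sum()); ys.append((c,m,None))
for v in(ys,ys[:1],ys[1:]): print('tray',fit(tray,v,[.555,.279,-.165]))
p=[.547,-.133,.63]; P=np.array([[*p[:2],.013]]); v=[]
for c in ims:
    m=near(c,'hammer_mid',proj(c,P,st)[0]); 
    if m is not None: v.append((c,m,st)); print(c,m.sum(),fit(solid(HAM,.013),v[-1:],p))
E
python3 m2.py
```

```text
[ 0.54855667 -0.13096937  0.24772764] [-2.98589401e+00 -9.75422377e-01 -1.40460067e-03] [ 0.09620528  0.13653779  0.10094547  1.67438495 -0.01494307  1.33080451
 -0.73953922]
scene 4393
side 2392
tray (array([ 0.5548,  0.277 , -0.1732]), np.float64(0.057))
tray (array([ 0.5519,  0.2763, -0.1711]), np.float64(0.023))
tray (array([ 0.555,  0.279, -0.165]), np.float64(0.018))
scene 1040 (array([ 0.5449, -0.1383,  0.6375]), np.float64(0.101))
side 1586 (array([ 0.5469, -0.1313,  0.6418]), np.float64(0.053))
wrist 7439 (array([ 0.5467, -0.1339,  0.6261]), np.float64(0.121))
```

View pics/w1.png

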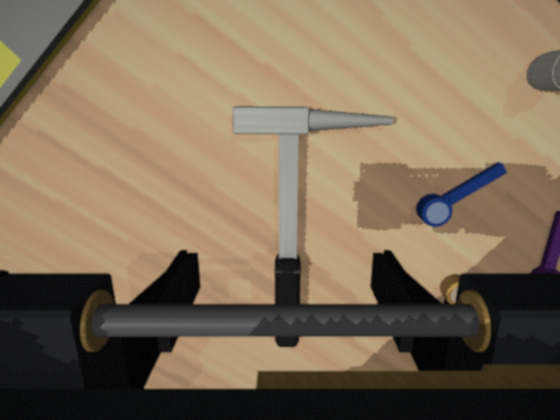

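The wrist view shows the hammer shank vertical at column about 289, between the open fingers and aligned with them. I descend and grasp.

Emit:
carry_out(
  moves=[
    [-0.002, -0.002, -0.04, 0, 0.087],
    [0, 0, -0.04, 0, 0.087],
    [0, 0, -0.04, 0, 0.087],
    [0, 0, -0.04, 0, 0.087],
    [0, 0, -0.03, 0, 0.087],
    [0, 0, -0.015, 0, 0.087],
    [0, 0, -0.008, 0, 0.087],
    [0, 0, -0.005, 0, 0.087],
    [0, 0, 0, 0, 0.087],
    [0, 0, 0, 0, 0.015],
    [0, 0, 0, 0, 0.015],
    [0, 0, 0, 0, 0.015],
    [0, 0, 0, 0, 0.01],
    [0, 0, 0, 0, 0.01],
    [0, 0, 0, 0, 0.01],
  ],
  grip_force=50,
)

```text
t: 4.32
tcp_pos: [0.546, -0.134, 0.0296]
ee_rot: [2.988, 0.972, -0.0]
ft_force: [-0.4, -0.7, -0.1]
finger_gap: 0.405
grip_force: 0.0
```

Emit:
carry_out(
  moves=[
    [0, 0, 0, 0, 0.01],
    [0, 0, 0, 0, 0.01],
    [0, 0, 0, 0, 0.01],
    [0, 0, 0, 0, 0.01],
    [0, 0, 0, 0, 0.01],
    [0, 0, 0, 0, 0.01],
    [0, 0, 0.01, 0, 0.01],
    [0, 0, 0.01, 0, 0.01],
    [0, 0, 0.02, 0, 0.01],
    [0, 0, 0.02, 0, 0.01],
    [0, 0, 0.02, 0, 0.01],
    [0, 0, 0, 0, 0.01],
    [0, 0, 0, 0, 0.01],
  ],
)

```text
t: 5.95
tcp_pos: [0.5451, -0.1337, 0.1087]
ee_rot: [-2.987, -0.972, 0.002]
ft_force: [0.2, 0.3, -7.3]
finger_gap: 0.222
grip_force: 50.0
```

```bash
python3 - <<'E'
from fit import *
st=env.observe(); print(st['tcp_pos'],st['finger_gap'],st['grip_force'],st['moment'],st['ft_force'])
save('wrist','w2');im=env.capture('side')
v=[('side',near('side','hammer_mid',proj('side',np.array([[.547,-.133,.093]]))[0]),None)]
for z in(.083,.093,.103):print(fit(solid(HAM,z),v,[.547,-.133,.63]))
E
```

```text
[ 0.54514756 -0.1336895   0.10874542] 0.22180717040179973 49.99585747718811 [-0.03644546  0.19222024 -0.01369051] [ 0.15615468  0.27381101 -7.34524941]
(array([ 0.5528, -0.1202,  0.6326]), np.float64(0.511))
(array([ 0.543 , -0.1329,  0.6406]), np.float64(0.529))
(array([ 0.538 , -0.1386,  0.6394]), np.float64(0.552))
```

View pics/w2.png

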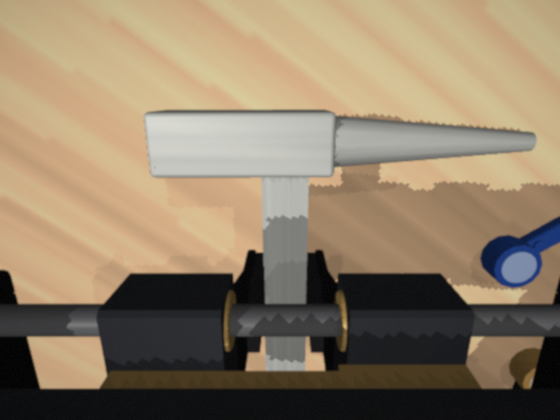

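The wrist view shows the hammer held level, with its head at rows 110-175 square to the fingers. I carry it over the tray.

Emit:
carry_out(
  moves=[
    [0.001, 0.021, 0, -0.05, 0.01],
    [0.001, 0.03, 0, -0.075, 0.01],
    [0.001, 0.04, 0, -0.075, 0.01],
    [0.001, 0.04, 0, -0.075, 0.01],
    [0.001, 0.04, 0, -0.075, 0.01],
    [0.001, 0.04, 0, -0.075, 0.01],
    [0.001, 0.04, 0, -0.075, 0.01],
    [0.001, 0.04, 0, -0.075, 0.01],
    [0.001, 0.04, 0, -0.075, 0.01],
    [0, 0.04, 0, -0.075, 0.01],
    [0, 0.025, 0, -0.075, 0.01],
    [0, 0.015, 0, 0, 0.01],
    [0, 0, -0.03, 0, 0.01],
    [0, 0, 0, 0, 0.01],
    [0, 0, 0, 0, 0.01],
  ],
)

```text
t: 7.98
tcp_pos: [0.5555, 0.276, 0.0799]
ee_rot: [3.129, -0.27, 0.0]
ft_force: [0.3, 0.5, -6.1]
finger_gap: 0.226
grip_force: 50.0
```

```bash
python3 - <<'E'
from fit import *
st=env.observe(); print(st['tcp_pos'],cv2.Rodrigues(st['ee_rot'])[0][:2,:2],st['finger_gap'])
im=save('wrist','w3')
p=[.5545,.2775,-.17]
o=im.copy()
for z,c in((.022,(255,0,0)),(.01,(0,0,255))):
    for P in T: cv2.polylines(o,[np.round(proj('wrist',place(np.c_[P,0*P[:,0]],p,z),st)).astype(int)],True,c,1)
m=tray('wrist',p,st)
cv2.imwrite('pics/w3.png',o[:,:,::-1])
E
```

```text
[0.55552036 0.27596    0.07988951] [[ 0.98523159 -0.17122708]
 [-0.17122702 -0.98523142]] 0.2261876369679306
```

View pics/w3.png

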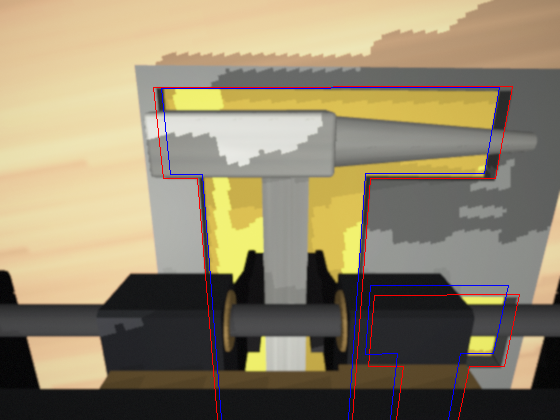

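The overlaid pocket outline matches the tray, and the hammer is centred over the T pocket with its head inside the slot. I lower it, release and rise.

Emit:
carry_out(
  moves=[
    [-0.001, 0.001, -0.012, 0, 0.01],
    [0, 0, -0.012, 0, 0.01],
    [0, 0, -0.008, 0, 0.01],
    [0, 0, -0.004, 0, 0.01],
    [0, 0, -0.003, 0, 0.01],
    [0, 0, -0.001, 0, 0.01],
    [0, 0, 0, 0, 0.01],
    [0, 0, 0, 0, 0.01],
  ],
)

```text
t: 9.02
tcp_pos: [0.5542, 0.2781, 0.0399]
ee_rot: [-3.13, 0.269, -0.001]
ft_force: [0.2, -0.9, -7.1]
finger_gap: 0.223
grip_force: 50.0
```

Emit:
carry_out(
  moves=[
    [0, 0, -0.001, 0, 0.01],
    [0, 0, 0, 0, 0.01],
    [0, 0, 0, 0, 0.025],
    [0, 0, 0, 0, 0.035],
    [0, 0, 0, 0, 0.045],
    [0, 0, 0, 0, 0.045],
    [0, 0, 0, 0, 0.045],
    [0, 0, 0, 0, 0.045],
    [0, 0, 0.02, 0, 0.045],
    [0, 0, 0.04, 0, 0.045],
    [0, 0, 0.06, 0, 0.06],
    [0, 0, 0.06, 0, 0.087],
    [0, 0, 0.03, 0, 0.087],
    [0, 0, 0, 0, 0.087],
  ],
)

```text
t: 10.78
tcp_pos: [0.5556, 0.2788, 0.2537]
ee_rot: [-3.126, 0.268, -0.011]
ft_force: [0.4, -0.4, -1.6]
finger_gap: 0.885
grip_force: 0.0
```

```bash
python3 - <<'E'
from fit import *
st=env.observe(); print(st['tcp_pos'],st['finger_gap'],st['ft_force'])
im=save('wrist','w4')
for c in('wrist','side'):
    if c=='side': env.capture(c)
    m=near(c,'hammer_mid',proj(c,np.array([[.554,.278,.023]]),st)[0])
    if m is not None: print(c,fit(solid(HAM,.023),[(c,m,st)],[.5545,.278,-.17]))
E
```

```text
[0.55558485 0.2788166  0.25374458] 0.8853111615225024 [ 0.36006921 -0.37505214 -1.63203206]
wrist (array([ 0.5549,  0.2791, -0.1732]), np.float64(0.122))
side (array([ 0.5567,  0.2829, -0.1543]), np.float64(0.039))
```

View pics/w4.png

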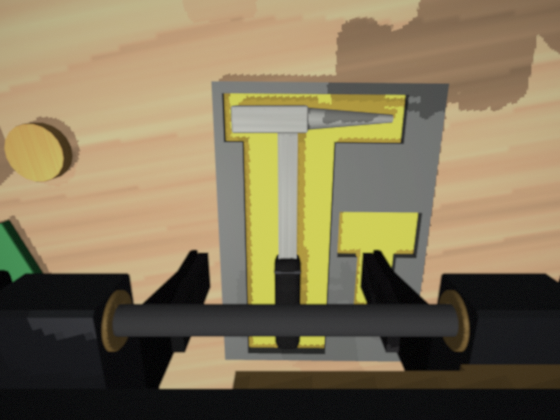

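The hammer lies in its T pocket, with its head at (232-395, 120) in the slot. Next is the lens.

Emit:
carry_out(
  moves=[
    [0, -0.032, 0, 0.055, 0.087],
    [0, -0.05, 0, 0.05, 0.087],
    [0, -0.05, 0, 0.05, 0.087],
    [0, -0.05, 0, 0.05, 0.087],
    [0, -0.05, 0, 0.05, 0.087],
    [0, -0.05, 0, 0.05, 0.087],
    [0, -0.05, 0, 0.05, 0.087],
    [0, -0.05, 0, 0.05, 0.087],
    [0, -0.05, 0, 0.05, 0.087],
    [0, -0.05, 0, 0.05, 0.087],
    [0, -0.05, 0, 0.05, 0.087],
    [0, -0.05, 0, 0.05, 0.087],
    [0, -0.04, 0, 0.05, 0.087],
    [0.004, -0.03, 0, 0.05, 0.087],
    [0, 0, -0.07, 0, 0.087],
    [0, 0, 0, 0, 0.087],
    [0, 0, 0, 0, 0.087],
  ],
)

```text
t: 13.1
tcp_pos: [0.5585, -0.3736, 0.1867]
ee_rot: [-3.03, -0.83, -0.0]
ft_force: [1.3, 0.5, 0.3]
finger_gap: 1.004
grip_force: 0.0
```

```bash
cat > m3.py <<'E'
from fit import *
st=env.observe(); R=cv2.Rodrigues(st['ee_rot'])[0]; print(st['tcp_pos'],'frame yaw',np.arctan2(-R[0,1],R[1,1])%np.pi,np.arctan2(R[1,0],R[0,0])%np.pi)
for c in('wrist','scene','side'):
    im=env.capture(c)
    if c=='wrist': cv2.imwrite('pics/w5.png',im[:,:,::-1])
    m=near(c,'lens_mid',proj(c,np.array([[.545,-.382,.01]]),st)[0])
    if m is not None: print(c,m.sum(),fit(solid(LENS,.01),[(c,m,st)],[.559,-.374,.53]))
E
python3 m3.py
```

```text
[ 0.55848551 -0.37363808  0.1867406 ] frame yaw 0.534575017360694 0.5345750170259017
wrist 2168 (array([ 0.5602, -0.3742,  0.5064]), np.float64(0.013))
scene 228 (array([ 0.5567, -0.3786,  0.5186]), np.float64(0.022))
side 431 (array([ 0.5617, -0.3732,  0.5088]), np.float64(0.006))
```

View pics/w5.png

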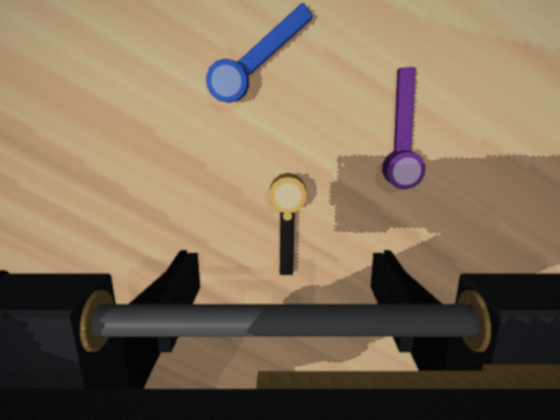

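The wrist view shows the brass lens at (288,195), handle toward the gripper at (287,270), aligned between the fingers and clear of the blue and purple ones.

Emit:
carry_out(
  moves=[
    [0.002, 0, -0.04, -0.026, 0.087],
    [0, 0, -0.04, 0, 0.087],
    [0, 0, -0.04, 0, 0.087],
    [0, 0, -0.02, 0, 0.087],
    [0, 0, -0.011, 0, 0.087],
    [0, 0, -0.008, 0, 0.087],
    [0, 0, 0, 0, 0.087],
    [0, 0, 0, 0, 0.02],
    [0, 0, 0, 0, 0.02],
    [0, 0, 0, 0, 0.02],
    [0, 0, 0, 0, 0.02],
    [0, 0, 0, 0, 0.02],
    [0, 0, 0, 0, 0.02],
    [0, 0, 0, 0, 0.02],
    [0, 0, 0, 0, 0.02],
    [0, 0, 0, 0, 0.02],
    [0, 0, 0, 0, 0.02],
  ],
  grip_force=20,
)

```text
t: 15.52
tcp_pos: [0.56, -0.3741, 0.0271]
ee_rot: [3.041, 0.789, -0.0]
ft_force: [0.9, 0.1, -1.0]
finger_gap: 0.385
grip_force: 20.0
```

Emit:
carry_out(
  moves=[
    [0, 0, 0.015, 0, 0.02],
    [0, 0, 0.025, 0, 0.02],
    [0, 0, 0.03, 0, 0.02],
    [0, 0, 0.02, 0, 0.02],
    [-0.004, 0.022, 0, -0.05, 0.02],
    [-0.006, 0.045, 0, -0.05, 0.02],
    [-0.006, 0.045, 0, -0.05, 0.02],
    [-0.006, 0.045, 0, -0.05, 0.02],
    [-0.006, 0.045, 0, -0.05, 0.02],
    [-0.006, 0.045, 0, -0.05, 0.02],
    [-0.006, 0.045, 0, -0.05, 0.02],
    [-0.006, 0.045, 0, -0.05, 0.02],
    [-0.006, 0.045, 0, -0.05, 0.02],
    [-0.006, 0.045, 0, -0.05, 0.02],
    [-0.006, 0.045, 0, -0.05, 0.02],
    [-0.006, 0.045, 0, -0.05, 0.02],
    [-0.006, 0.03, 0, -0.04, 0.02],
    [-0.006, 0.015, 0, -0.04, 0.02],
    [0, 0, 0, 0, 0.02],
    [0, 0, 0, 0, 0.02],
  ],
)

```text
t: 18.02
tcp_pos: [0.4784, 0.1868, 0.1173]
ee_rot: [3.129, -0.271, 0.0]
ft_force: [0.4, 0.2, -1.3]
finger_gap: 0.382
grip_force: 20.0
```

```bash
python3 - <<'E'
from fit import *
st=env.observe(); R=cv2.Rodrigues(st['ee_rot'])[0]; print(st['tcp_pos'],np.arctan2(R[1,0],R[0,0]),st['finger_gap'],st['ft_force'])
z=st['tcp_pos'][2]-.0171
im=save('wrist','w6'); l=env.masks_of('wrist','lens_mid'); print([(round(r['p'],2),r['uv'],r['mask'].sum()) for r in l])
if l: print(fit(solid(LENS,z),[('wrist',l[0]['mask'].astype(np.uint8),st)],[*st['tcp_pos'][:2],-.17]))
im=env.capture('side'); m=near('side','lens_mid',proj('side',np.array([[.46,.188,z]]))[0])
if m is not None: print(m.sum(),fit(solid(LENS,z),[('side',m,None)],[.478,.188,-.17]))
E
```

```text
[0.47836175 0.18684717 0.11728195] -0.17265060098507787 0.38163913623582874 [ 0.38002552  0.17546806 -1.25726402]
[(0.97, [285.7, 280.6], np.int64(4687))]
(array([ 0.4782,  0.1875, -0.1657]), np.float64(0.516))
110 (array([0.4694, 0.2044, 0.106 ]), np.float64(1.322))
```

View pics/w6.png

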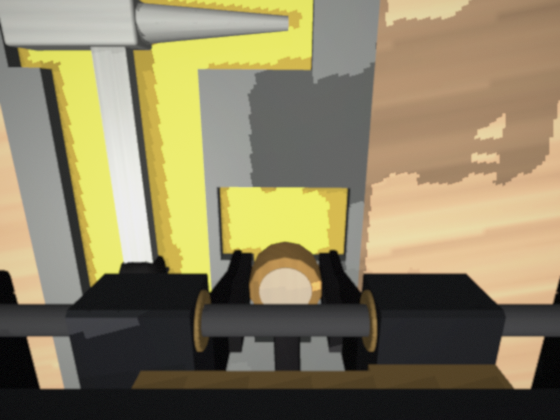

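The lens is held upright at (285,285) with its handle toward the gripper, and lines up with the recess below. I lower it.

Emit:
carry_out(
  moves=[
    [0, 0.001, -0.02, 0, 0.02],
    [0, 0, -0.02, 0, 0.02],
    [0, 0, -0.015, 0, 0.02],
    [0, 0, -0.01, 0, 0.02],
    [0, 0, -0.007, 0, 0.02],
    [0, 0, -0.004, 0, 0.02],
    [0, 0, -0.002, 0, 0.02],
    [0, 0, -0.002, 0, 0.02],
    [0, 0, 0, 0, 0.02],
    [0, 0, 0, 0, 0.02],
  ],
)

```text
t: 19.48
tcp_pos: [0.4782, 0.189, 0.0373]
ee_rot: [-3.13, 0.27, -0.0]
ft_force: [0.6, -0.4, -1.4]
finger_gap: 0.385
grip_force: 20.0
```

Emit:
carry_out(
  moves=[
    [0, 0, 0, 0, 0.038],
    [0, 0, 0, 0, 0.044],
    [0, 0, 0, 0, 0.048],
    [0, 0, 0, 0, 0.048],
    [0, 0, 0, 0, 0.048],
    [0, 0, 0, 0, 0.048],
    [0, 0, 0.02, 0, 0.048],
    [0, 0, 0.04, 0, 0.048],
    [0, 0, 0.06, 0, 0.048],
    [0, 0, 0.06, 0, 0.048],
    [-0.02, 0, 0, 0, 0.048],
    [0, 0, 0, 0, 0.048],
    [0, 0, 0, 0, 0.048],
  ],
)

```text
t: 21.1
tcp_pos: [0.458, 0.1887, 0.2164]
ee_rot: [3.129, -0.27, -0.001]
ft_force: [-0.3, -0.6, 0.4]
finger_gap: 0.552
grip_force: 0.0
```

```bash
python3 - <<'E'
from fit import *
st=env.observe(); print(st['tcp_pos'])
w=save('wrist','w7')
for c in('wrist','side','scene'):
    if c!='wrist': env.capture(c)
    for n,q,S_,z,p in(('lens','lens_mid',LENS,.02,[.478,.188,-.17]),('ham','hammer_mid',HAM,.023,[.5545,.278,-.17])):
        m=near(c,q,proj(c,np.array([[p[0]-.02,p[1],z]]),st)[0])
        if m is not None: print(c,n,fit(solid(S_,z),[(c,m,st)],p))
E
```

```text
[0.45799709 0.18870813 0.21636158]
wrist lens (array([ 0.4772,  0.1901, -0.1556]), np.float64(0.027))
side lens (array([ 0.4773,  0.1945, -0.1688]), np.float64(0.07))
side ham (array([ 0.556 ,  0.283 , -0.1593]), np.float64(0.049))
scene lens (array([ 0.4762,  0.1859, -0.1728]), np.float64(0.041))
scene ham (array([ 0.5531,  0.2753, -0.1755]), np.float64(0.028))
```

View pics/w7.png

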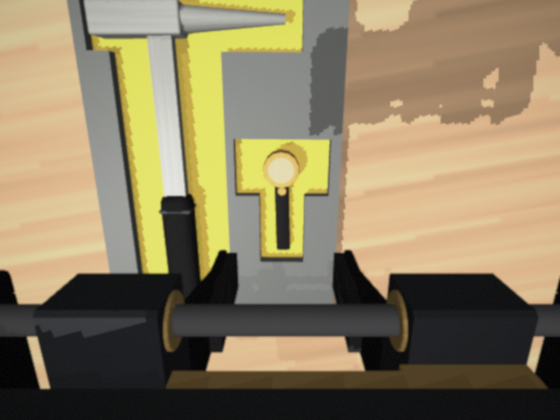

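The lens at (281,170) and its handle at (283,220) lie in the lens pocket, and the hammer is in its T pocket. The gripper touches nothing, so I hand in.

```bash
python3 -c "
from cell import env
print(env.hand_in())"
```

```text
the job is handed in; nothing more can be done
None
```

The hammer and the brass lens were set down in their own tray pockets and the job was handed in at about 21 s; final camera fits put both within about 6 mm and 1° of their marks, but the hand-in returned no verdict.

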